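Release the food slicer's parked carriage

TASK

Get the food slicer ready for slicing: its carriage is parked over the blade and locked by the spring catch at its side. Press the catch's steel pad down with a fingertip and, keeping it down, push the carriage by its thumb guard past the catch and on along the rails until it is fully home against the two rubber buffers at the handle end, so that the catch springs up again behind it; then move clear. Nothing is to be picked up or carried, the slicer stays standing where it is without being shoved about or rammed, and the things round it are left alone.

Things in the scene. Friction and masses are not known exactly. Their poses are not given: they have to be found in the camera images.
- slicer: Food slicer standing loose on the worktop, 2.7 kg: clear box 290 x 96 x 52, steel rails on top (64 high), loop handle at the +x end; in all x = -161 to +182 mm. Origin: centre of its underside. x runs along the rails, from the parked end to the handle end (the way the carriage goes); y points to the catch's side, z up. The catch's black post, 54 x 28, centre (-84, 82), is 50 high.
- carriage (a joint): Slide of the black carriage along slicer +x, m: 0 = parked over the blade, 0.120 = home at the rubber buffers. Friction 1.5 N. The catch's tooth stands in a notch of its flange: 4 mm of play, then blocked, unless the catch is pressed 7 mm or more. Past 0.006 the flange itself keeps the tooth down, until 0.046, where the catch springs up behind it. Plate 100 x 104, steel knob on top, 123 high.
- guard_face (a point): Middle of the flat side of the thumb guard that looks to slicer -x: push here towards +x. Moves with the carriage; axes as the slicer's. The guard is an upright black plate, 5 thick, spanning y -28 to +22 mm and z -8 to +8 mm about this point (77 to 93 mm above the worktop). At the start it stands over the +x end of the catch's pad, 3 mm above it.
- guard_home (a point): Fixed to the slicer: where guard_face is when the carriage is fully home. From the pad to here the strip at slicer y = +66 mm and more is free above 55 mm over the worktop except for the guard and its foot, so a lowered finger can run along it.
- catch (a joint): How far the spring catch is pressed straight down, m: 0 = up, 0.015 = hard bottom; 7 mm or more frees the carriage, 9 to 13 mm is best. Spring: 3 N to start it moving, 5.8 N at 7 mm, 9 N at the bottom.
- pad_top (a point): Middle of the top of the catch's flat ribbed steel pad, 70 long (slicer x) x 32 wide (slicer y), 74 mm above the worktop when up; moves down with the catch; axes as the slicer's. At the start guard_face is 32 to 35 mm from this point towards slicer +x, which leaves the rest of the pad free for a fingertip.
- garlic: Garlic bulb, 60 x 57 x 58, on the worktop beyond the slicer's parked end. Origin at its underside. Bystander.
- canister: White ceramic canister with lid, diameter 92, 125 high, on the right. Origin: centre of its underside. Bystander.
- mug: White mug with handle, 92 x 127 x 95, on the right. Origin: at its underside. Bystander.
- onion: Brown onion, 82 x 83 x 94, on the chopping board at the left. Origin at its underside. Bystander.
- lemon: Lemon, 78 x 55 x 56, on the chopping board at the left. Origin at its underside. Bystander.
- pepper: Black pepper mill with a light head, diameter 52, 144 high, far left. Origin: centre of its underside. Bystander.

How it is judged (in metres and radians):
On the way, in this order (a step that is already met when the one before it is completed fails the run):
1. the catch is pressed down while the carriage is still parked (value of joint catch above 0.0065 m and value of joint carriage below 0.006 m), for 0.1 s.
2. the carriage slides past the catch, which is still down (value of joint carriage above 0.012 m and value of joint catch above 0.006 m), for 0.05 s.
At the end, for the whole second after the job is handed in: The carriage stands within 6 mm of the rubber buffers at the handle end, at rest; the catch is up again (within 1.5 mm) behind it; the slicer stands level on the worktop within 20 mm of where it was (value of joint carriage above 0.114 m and velocity of joint carriage below 0.01 m/s and value of joint catch below 0.0015 m and linear speed of slicer below 0.01 m/s and angle between slicer's own z axis and vertical below 0.03 rad and distance of slicer from where it was at the start of the episode below 0.02 m); the robot touches nothing.
It fails at once if the slicer is lifted or tipped (height (world z) of slicer above 0.012 m or angle between slicer's own z axis and vertical above 0.12 rad).
It fails at once if the slicer is shoved more than 25 mm (distance of slicer from where it was at the start of the episode above 0.025 m).
It fails at once if the slicer is rammed or squeezed (more than 80 N) (contact force between slicer and the fingers above 80 N).
It fails at once if a bystander is disturbed (distance of any of garlic, canister, mug, onion, lemon, pepper from where it was at the start of the episode above 0.03 m).
It also fails if it takes over 35 s, if anything falls off the work surface, if the arm or the gripper's body presses on something with over 40 N, if the wrist force passes 120 N, or if a joint passes its speed limit or range.

ROBOT

A 6-joint arm with a two-finger parallel gripper is mounted at the origin on a cart in front of the work surface, level with it; the furniture and walls round the work are solid. World frame = base frame: x ahead of the robot, y to its left, z up, the work surface at z = 0. Lengths are in mm, angles in rad, forces in N, time in s.
With the tool pointing down it reaches from about 350 to 875 mm from the base axis. Payload 15.5 kg.
Tool frame: the origin (TCP) lies at the very end of the fingers, on their centre line; the grasp point (between the pads) lies bot.hold_point_z behind it (bot.hold_point_z is the distance from the TCP to the grasp point, in mm); z points along the fingers, y is the line along which they close (so a half turn about z gives the same grasp; the last joint's range is limited). The gripper opens to 85 mm and grips with 20 to 120 N. Pads are 22 mm wide; open, the fingers measure 114 mm over their backs; the gripper's body (76 mm by 85 mm) begins 54 mm behind the grasp point. The pads swing forward as they close: fully open they stand 13 mm farther back than shut.
Start: joints at [-1.359, 0.494, 1.345, -0, 1.302, -0.096], TCP at [189.353, -595.627, 231.277] pointing down, gripper open.
Joint ranges: [-2.91, 2.91], [-0.82, 2.16], [0.22, 2.67], [-1.22, 4.37], [0.12, 2.79], [-3.08, 3.08]. Speed limits (rad/s): [1.89, 1.89, 2.57, 3.01, 3.01, 3.01].

INTERFACE

Orientations are given as a unit quaternion [w, x, y, z].
In Python, from plant import bot gives the robot as it stands.
- The arm moves only by the shell command python3 -m handwheel 'ROWS' [FORCE]. ROWS is JSON, a list of rows, each an object of numbers: "tx", "ty", "tz": the shift along the world's x, y, z in mm; "wx", "wy", "wz": the turn, a rotation vector about the world's x, y, z in rad; "fingers": the finger opening in mm, from 0 to 85.4. In form: [{"tx": .., "ty": .., "tz": .., "wx": .., "wy": .., "wz": .., "fingers": ..}, ...]. A call has 1 to 8 rows; each row shifts and turns the commanded pose from where the row before left it; what a row does not reach is not made up. A row lasts 1/8 s, in which the tool goes at most 62.5 mm and 10.7 degrees, less where a joint would pass 70% of its speed; a pose out of reach is approached as far as the arm can. A call with a gripper value outside its range is refused whole. The fingers move at their own pace and stop on an object; FORCE is the grip in N (left out, the last holds). Time passes only in rows, so rows that do not move let the fingers close. It gives the time, the measured TCP pose, the force, the opening and the grip force at its end, in the units of the state.
- bot.observe(): the state, without advancing time (a new reading comes with each control period).
- bot.snapshot(name): name is "scene" or "top"; returns a dict with "img" (384x512x3 uint8, red, green, blue), "range_z" (384x512 float32, mm along the optical axis (not along the pixel's ray), 0 where there is no reading), "K" (3x3 intrinsics, pixels), "k1" (the pictures are not rectified: a ray, as slopes to the right and down, at radius r is drawn at 1 + k1 r^2 times it, then the intrinsics apply), "extrinsics" (4x4, takes a point from world to camera coordinates). Camera axes: x right, y up, looking along -z (the intrinsics and any distortion apply to the point x, -y, -z); pixel columns grow to the right and rows downward; lengths in mm; the calibration is good to about 2 mm. A picture is of the moment at which its call begins.
- bot.sign_off(): hands the job in; it is judged then, once.
The state is a dict: "clock": time; "qpos": joint angles; "qd": joint speeds; "tau": joint torques, N m; "tool_pos": TCP position; "ee_rot": TCP orientation; "force": force on the tool from outside, world axes, zero at the start; "torque": the same for the moment, N m; "grip_width": opening from 0.0 (shut) to 1.0 (fully open); "grasp_force": force on a finger pad.
Only numpy, scipy, OpenCV 4.12 (cv2) and the standard library are available. Lean on these libraries where they do the work, as an engineer would, in place of code of your own. Each camera call takes 0.05 s, during which the arm holds its last target. There are 200 camera calls.

## Working session

There is one attempt and no reset: what is moved stays moved. The work goes in short steps, Python scripts to look and compute and a shell command to move; the robot and the scene stay as the last step left them, time stands still between calls to the robot, and variables do not carry over. Pictures are saved under pics/ and viewed, at most 10 in all, crops included, and the job is handed in when it is done.

```bash
mkdir -p pics; ls
cat > h.py <<'E'
import numpy as np, cv2
from plant import bot
def pts(s):
    K=np.array(s["K"]);E=np.array(s["extrinsics"]);z=s["range_z"].astype(float)
    H,W=z.shape;u,v=np.meshgrid(np.arange(W),np.arange(H))
    xd=(u-K[0,2])/K[0,0];yd=(v-K[1,2])/K[1,1]
    x,y=xd.copy(),yd.copy()
    for _ in range(8):
        f=1+s["k1"]*(x*x+y*y);x=xd/f;y=yd/f
    c=np.stack([x*z,-y*z,-z],-1)
    w=(c-E[:3,3])@E[:3,:3]
    w[z<=0]=np.nan
    return w
E
python3 - <<'E'
from h import *
o=bot.observe();print(o["tool_pos"],o["ee_rot"],o["clock"],bot.hold_point_z)
for n in("scene","top"):
    s=bot.snapshot(n);cv2.imwrite(f"pics/{n}0.png",s["img"][...,::-1]);np.save(n+"_w.npy",pts(s));np.save(n+"_i.npy",s["img"])
    E=np.array(s["extrinsics"]);print(n,-E[:3,:3].T@E[:3,3],s["K"],s["k1"])
E
```

```text
pics
[ 189.28479887 -595.27997655  230.69006463] [-6.04060925e-04  9.88181211e-01  1.53289037e-01 -3.55424624e-05] 0.0 18.700000000000003
scene [-408.6205841  -947.96995532 1057.97868767] [[433.48279308   0.         252.6654579 ]
 [  0.         433.48279308 189.83460194]
 [  0.           0.           1.        ]] -0.09751479867388751
top [   8.85904532  156.88048541 1493.33095102] [[487.25610631   0.         248.89597854]
 [  0.         487.25610631 194.36556642]
 [  0.           0.           1.        ]] -0.0510012701689446
```

View pics/top0.png

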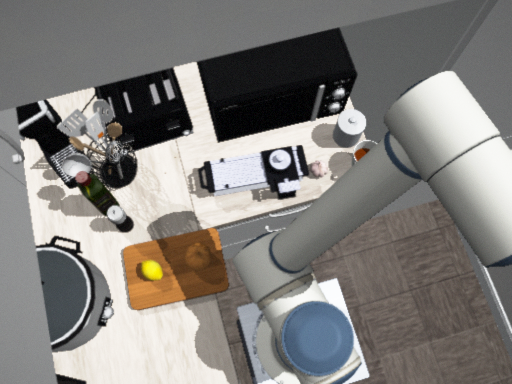

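View pics/scene0.png

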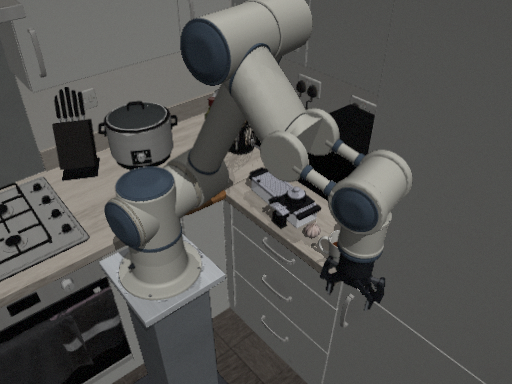

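The top view shows the slicer at about (200–307, 145–195). The handle is at its left end, the carriage with the knob is at (281,158), and the pad is at about (289,187) on the robot side. The garlic is at (318,169). I'll enlarge this area and compute the points.

Run:
```python
from h import *
w=np.load("top_w.npy");i=np.load("top_i.npy")
c=i[135:210,190:335];cv2.imwrite("pics/c1.png",cv2.resize(c[...,::-1],None,fx=5.5,fy=5.5,interpolation=cv2.INTER_NEAREST))
for v in range(172,200,1):
    print(v,' '.join('%4.0f'%a for a in w[v,268:308,2]))
print(w[187,289],w[158,281],w[178,203],w[215,250])
```

```text
172   68   74   79   73   74   80   75   79   86   90   82   91   90   84   84   81   77   73   82   67   73   68   68   69   73   76   66   69   74   63   64   65   59   69   59   68   72   66   64   64
173   70   70   73   72   72   79   77   76   73   75   77   76   78   72   72   79   71   74   75   72   75   75   70   66   72   74   70   67   71   71   62   66   68   64   67   64   66   70   68   58
174   73   72   76   79   69   73   69   67   77   73   78   74   73   71   73   75   71   73   72   76   72   72   68   77   72   68   77   73   73   75   61   67   73   62   66   61   61   66   65   69
175   67   73   73   74   70   74   72   69   71   76   74   75   70   67   78   75   70   71   71   72   67   75   66   72   74   75   73   68   65   75   64   64   65   58   65   62   61   67   64   52
176   68   81   75   68  nan   75   75  nan  nan   72   68   63   72   72   71   67   69   69   70   66   68   74   69   74   72   73   69   75   72   67   69   50   47   44   54   58   55   -2   -3    4
177   71   73   72   70   78   72   70   73   69   69   71   72   78   68   74  
[... 4075 characters left out ...]
 14   10   11   10    5    4    2    6    2   10    3    4    4   -3    4    3   -1   -4    4    1   -1    3   -5    3   -2    3
198    3    0   -0   -8    4   -1    2    0   10    4    4    3   12    8   -3    6    3    4    4   -1   -0    3   -1    2    5    5   -3    2    3   -0    4    2    1   -2   -1   -5    0   -0    3    1
199    1    2    1   -1   -1    3   -5   -2   -3   -1    8    5    4    0    0   -2   -4   -5    7    5   -2   -1    3    5    0   -3    3   -3   -1    7    3    1    2   -4    2    1    1   -1   10   -3
[447.37752654 -93.6056978   75.97235222] [527.8998074  -89.54007634 124.43587559] [576.99913307 153.60277777   1.77992647] [414.55742016  40.61386768   1.50420603]
```

View pics/c1.png

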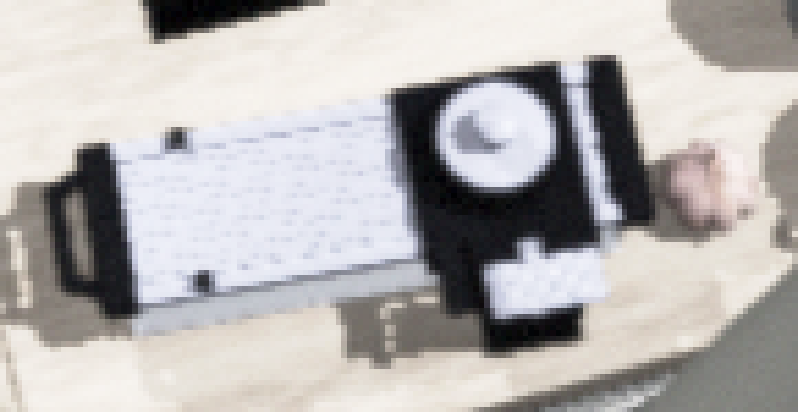

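The crop shows the bright pad spanning about u 278–300, v 182–191. The guard's tall edge is at u≈276–278, just on the handle side of the pad. The next step is to fit the axes.

Run:
```python
from h import *
w=np.load("top_w.npy");i=np.load("top_i.npy").astype(int)
g=i.min(-1);z=w[...,2]
U,V=np.meshgrid(np.arange(512),np.arange(384))
def ray(u,v,h): # plane z=h via camera ray
    s=w[v,u];c=np.array([8.859,156.88,1493.33]);t=(h-c[2])/(s[2]-c[2]);return c+(s-c)*t
def proj(m,h):
    return np.array([ray(u,v,h)[:2] for v,u in zip(*np.where(m)) if np.isfinite(w[v,u,2])])
def largest(m):
    n,l,st,_=cv2.connectedComponentsWithStats(m.astype(np.uint8));k=1+st[1:,4].argmax();return l==k
pad=largest((g>120)&(U>276)&(U<302)&(V>=181)&(V<193)&(z>66))
P=proj(pad,74)
print("pad",cv2.minAreaRect(P.astype(np.float32)),P.mean(0))
deck=largest((z>50)&(z<75)&(g>120)&(U>208)&(U<266)&(V>145)&(V<195))
D=proj(deck,64);print("deck",cv2.minAreaRect(D.astype(np.float32)))
body=largest((z>40)&(z<140)&(U>195)&(U<308)&(V>140)&(V<192)&~((V>178)&(U>268)))
B=w[body][:,:2];print("body",cv2.minAreaRect(B.astype(np.float32)))
G=(z>88.5)&(U>273)&(U<281)&(V>=178)&(V<195)
Q=proj(G,93);print("guard",Q.round())
print("guard line",cv2.fitLine(Q.astype(np.float32),cv2.DIST_L2,0,.01,.01).ravel())
for n,c in(("black buf",0),):pass
```

```text
pad ((452.87158203125, -93.92974090576172), (64.50959777832031, 34.167423248291016), 83.98878479003906) [451.54480581 -93.45452758]
deck ((545.8294677734375, 41.499603271484375), (166.0812530517578, 107.25938415527344), 84.523681640625)
body ((538.3119506835938, -3.1286163330078125), (343.0679016113281, 112.62376403808594), 84.71309661865234)
guard [[482. -58.]
 [479. -57.]
 [478. -60.]
 [475. -59.]
 [473. -52.]
 [472. -58.]
 [468. -57.]
 [465. -56.]
 [462. -55.]
 [461. -58.]
 [461. -49.]
 [459. -54.]
 [458. -57.]
 [455. -56.]
 [452. -55.]
 [449. -55.]
 [448. -57.]
 [446. -54.]
 [445. -57.]
 [443. -53.]
 [442. -56.]
 [440. -52.]
 [439. -55.]
 [436. -54.]
 [435. -57.]
 [433. -53.]]
guard line [ 9.9645603e-01 -8.4115513e-02  4.5602145e+02 -5.5566673e+01]
```

```bash
python3 -m handwheel '[{"tx":15,"ty":40,"wz":-0.05,"fingers":0},{"tx":24,"ty":45,"wz":-0.05,"fingers":0},{"tx":24,"ty":45,"wz":-0.05,"fingers":0},{"tx":24,"ty":45,"wz":-0.05,"fingers":0},{"tx":24,"ty":45,"wz":-0.05,"fingers":0},{"tx":24,"ty":45,"wz":-0.05,"fingers":0},{"tx":24,"ty":45,"wz":-0.05,"fingers":0},{"tx":24,"ty":45,"wz":-0.05,"fingers":0}]' 30
```

```text
$[0]: bad value
```

```bash
python3 -m handwheel '[{"tx":15,"ty":40,"tz":0,"wx":0,"wy":0,"wz":-0.05,"fingers":0},{"tx":24,"ty":45,"tz":0,"wx":0,"wy":0,"wz":-0.05,"fingers":0},{"tx":24,"ty":45,"tz":0,"wx":0,"wy":0,"wz":-0.05,"fingers":0},{"tx":24,"ty":45,"tz":0,"wx":0,"wy":0,"wz":-0.05,"fingers":0},{"tx":24,"ty":45,"tz":0,"wx":0,"wy":0,"wz":-0.05,"fingers":0},{"tx":24,"ty":45,"tz":0,"wx":0,"wy":0,"wz":-0.05,"fingers":0},{"tx":24,"ty":45,"tz":0,"wx":0,"wy":0,"wz":-0.05,"fingers":0},{"tx":24,"ty":45,"tz":0,"wx":0,"wy":0,"wz":-0.05,"fingers":0}]' 30
```

```text
clock: 1.1
tool_pos: [372.8, -239.1, 231.2]
ee_rot: [-0.0, 0.999, -0.047, -0.0]
force: [1.0, -0.4, 0.3]
grip_width: -0.005
grasp_force: 0.0
```

```bash
python3 -m handwheel '[{"tx":20,"ty":40,"tz":0,"wx":0,"wy":0,"wz":0,"fingers":0},{"tx":20,"ty":40,"tz":-10,"wx":0,"wy":0,"wz":0,"fingers":0},{"tx":20,"ty":40,"tz":-30,"wx":0,"wy":0,"wz":0,"fingers":0},{"tx":14,"ty":29,"tz":-30,"wx":0,"wy":0,"wz":0,"fingers":0},{"tx":0,"ty":0,"tz":-30,"wx":0,"wy":0,"wz":0,"fingers":0},{"tx":0,"ty":0,"tz":-20,"wx":0,"wy":0,"wz":0,"fingers":0},{"tx":0,"ty":0,"tz":0,"wx":0,"wy":0,"wz":0,"fingers":0}]'
python3 - <<'E'
from h import *
for n in("scene","top"):
    s=bot.snapshot(n);im=s["img"];np.save(n+"1_w.npy",pts(s));np.save(n+"1_i.npy",im)
    c=im[150:250,230:360] if n=="scene" else im[135:215,190:335]
    cv2.imwrite(f"pics/{n}1.png",cv2.resize(c[...,::-1],None,fx=5.5,fy=5.5))
E
```

```text
clock: 1.98
tool_pos: [445.5, -91.3, 110.2]
ee_rot: [-0.0, 0.999, -0.046, -0.001]
force: [0.7, 0.2, 0.5]
grip_width: -0.002
grasp_force: 0.0
```

View pics/scene1.png

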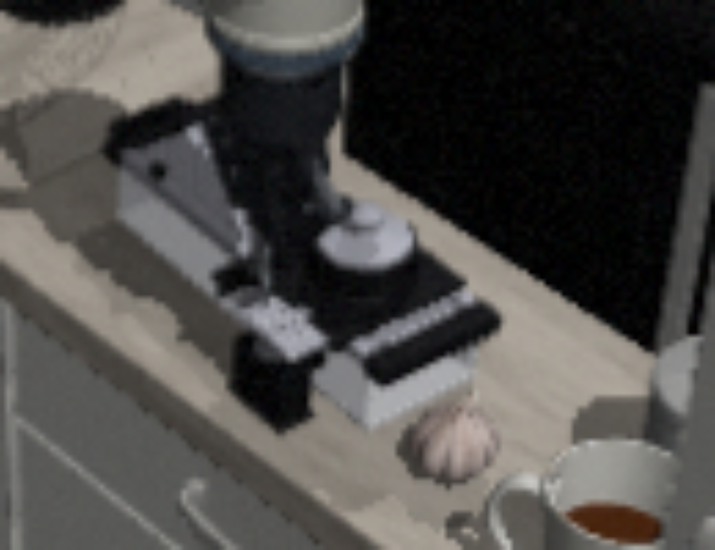

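View pics/top1.png

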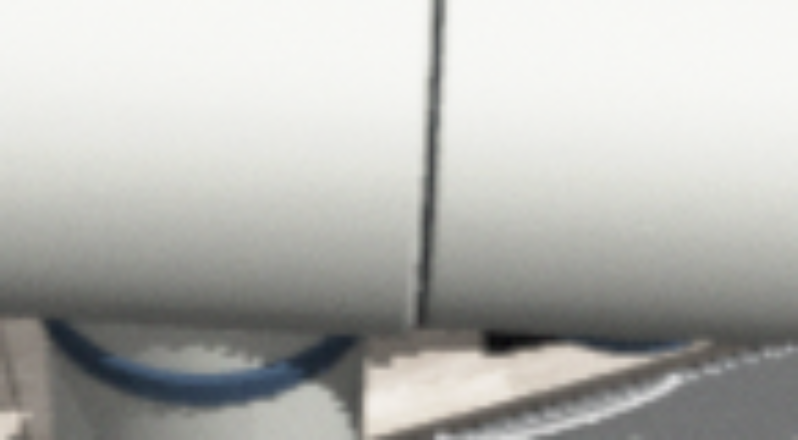

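The scene view shows the pad at crop (285,325), with the fingertip above it near (262,280). The guard is at (238,278), and the top view is blocked by the arm. I'll check the pad extents from the scene cloud.

Run:
```python
from h import *
w=np.load("scene1_w.npy");i=np.load("scene1_i.npy").astype(int);w0=np.load("scene_w.npy");i0=np.load("scene_i.npy").astype(int)
for W,I in((w0,i0),(w,i)):
    z=W[...,2];g=I.min(-1)
    m=(z>66)&(z<82)&(g>90)&(W[...,0]>425)&(W[...,0]<475)&(W[...,1]>-135)&(W[...,1]<-50)
    n,l,st,_=cv2.connectedComponentsWithStats(m.astype(np.uint8));k=1+st[1:,4].argmax();P=W[l==k]
    print(len(P),cv2.minAreaRect(P[:,:2].astype(np.float32)),P.mean(0),np.percentile(P,[3,97],axis=0))
    m=(z>70)&(z<100)&(g<60)&(W[...,0]>425)&(W[...,0]<490)&(W[...,1]>-90)&(W[...,1]<-30);print("guard",m.sum(),np.percentile(W[m],[3,50,97],axis=0))
# fingertip cloud
m=(w[...,2]>105)&(w[...,2]<135)&(np.hypot(w[...,0]-446,w[...,1]+91)<35);P=w[m];print("tip",len(P),P.min(0),P.max(0),np.median(P,0))
```

```text
116 ((452.2236633300781, -93.2901611328125), (74.58789825439453, 44.48361587524414), 86.9912109375) [447.88401816 -94.08528296  73.62887359] [[ 431.71227855 -127.31394438   69.37603472]
 [ 465.87792779  -60.32455256   77.83537043]]
guard 76 [[433.76051762 -87.35488289  70.71736185]
 [465.0400229  -59.04703395  82.85331152]
 [487.31502635 -39.68510298  93.99614211]]
100 ((451.5917663574219, -95.011962890625), (71.05530548095703, 39.63933563232422), 83.61183166503906) [446.76875187 -99.40437843  73.58067041] [[ 432.02721763 -126.57575169   69.26875194]
 [ 465.21151416  -66.70918075   78.91992616]]
guard 59 [[430.93458343 -84.71262794  70.79403442]
 [455.19227098 -60.33269538  82.18839249]
 [488.64675509 -41.02965073  93.91060159]]
tip 35 [ 430.96666208 -105.28338701  108.02271282] [449.98661532 -73.83247901 134.28780725] [436.80501776 -96.78610017 125.59896887]
```

```bash
python3 -m handwheel '[{"tx":0,"ty":0,"tz":-15,"wx":0,"wy":0,"wz":0,"fingers":0},{"tx":0,"ty":0,"tz":-13,"wx":0,"wy":0,"wz":0,"fingers":0},{"tx":0,"ty":0,"tz":-4,"wx":0,"wy":0,"wz":0,"fingers":0},{"tx":0,"ty":0,"tz":-3,"wx":0,"wy":0,"wz":0,"fingers":0},{"tx":0,"ty":0,"tz":-3,"wx":0,"wy":0,"wz":0,"fingers":0},{"tx":0,"ty":0,"tz":-2,"wx":0,"wy":0,"wz":0,"fingers":0},{"tx":0,"ty":0,"tz":0,"wx":0,"wy":0,"wz":0,"fingers":0}]'
```

```text
clock: 2.95
tool_pos: [446.6, -91.7, 71.4]
ee_rot: [0.0, 0.999, -0.046, 0.0]
force: [-0.0, -1.2, 3.3]
grip_width: -0.002
grasp_force: 1.8
```

```bash
python3 -m handwheel '[{"tx":0,"ty":0,"tz":-3,"wx":0,"wy":0,"wz":0,"fingers":0},{"tx":0,"ty":0,"tz":-3,"wx":0,"wy":0,"wz":0,"fingers":0},{"tx":0,"ty":0,"tz":-2,"wx":0,"wy":0,"wz":0,"fingers":0},{"tx":0,"ty":0,"tz":0,"wx":0,"wy":0,"wz":0,"fingers":0},{"tx":0,"ty":0,"tz":0,"wx":0,"wy":0,"wz":0,"fingers":0}]'
```

```text
clock: 3.58
tool_pos: [446.5, -91.7, 63.3]
ee_rot: [0.0, 0.999, -0.046, 0.0]
force: [-0.6, -0.1, 6.8]
grip_width: -0.001
grasp_force: 3.4
```

```bash
python3 -m handwheel '[{"tx":0,"ty":0,"tz":-1,"wx":0,"wy":0,"wz":0,"fingers":0},{"tx":0.4,"ty":4,"tz":0,"wx":0,"wy":0,"wz":0,"fingers":0},{"tx":0.4,"ty":4,"tz":0,"wx":0,"wy":0,"wz":0,"fingers":0},{"tx":0.4,"ty":4,"tz":0,"wx":0,"wy":0,"wz":0,"fingers":0},{"tx":0.4,"ty":4,"tz":0,"wx":0,"wy":0,"wz":0,"fingers":0},{"tx":0.4,"ty":4,"tz":0,"wx":0,"wy":0,"wz":0,"fingers":0},{"tx":0,"ty":0,"tz":0,"wx":0,"wy":0,"wz":0,"fingers":0}]'
```

```text
clock: 4.45
tool_pos: [448.8, -71.7, 62.4]
ee_rot: [0.0, 0.999, -0.046, 0.0]
force: [0.2, -1.7, 6.9]
grip_width: 0.001
grasp_force: 3.6
```

```bash
python3 -m handwheel '[{"tx":0.4,"ty":4,"tz":0,"wx":0,"wy":0,"wz":0,"fingers":0},{"tx":0.4,"ty":4,"tz":0,"wx":0,"wy":0,"wz":0,"fingers":0},{"tx":0.4,"ty":4,"tz":0,"wx":0,"wy":0,"wz":0,"fingers":0},{"tx":0.4,"ty":4,"tz":0,"wx":0,"wy":0,"wz":0,"fingers":0},{"tx":0.4,"ty":4,"tz":0,"wx":0,"wy":0,"wz":0,"fingers":0},{"tx":0,"ty":0,"tz":0,"wx":0,"wy":0,"wz":0,"fingers":0}]'
python3 - <<'E'
from h import *
s=bot.snapshot("scene");w=pts(s);np.save("scene2_w.npy",w);im=s["img"];c=im[150:250,230:360]
cv2.imwrite("pics/scene2.png",cv2.resize(c[...,::-1],None,fx=5.5,fy=5.5))
E
```

```text
clock: 5.2
tool_pos: [450.7, -51.8, 62.3]
ee_rot: [0.0, 0.999, -0.046, 0.0]
force: [-0.2, -3.8, 7.3]
grip_width: -0.001
grasp_force: 3.5
```

View pics/scene2.png

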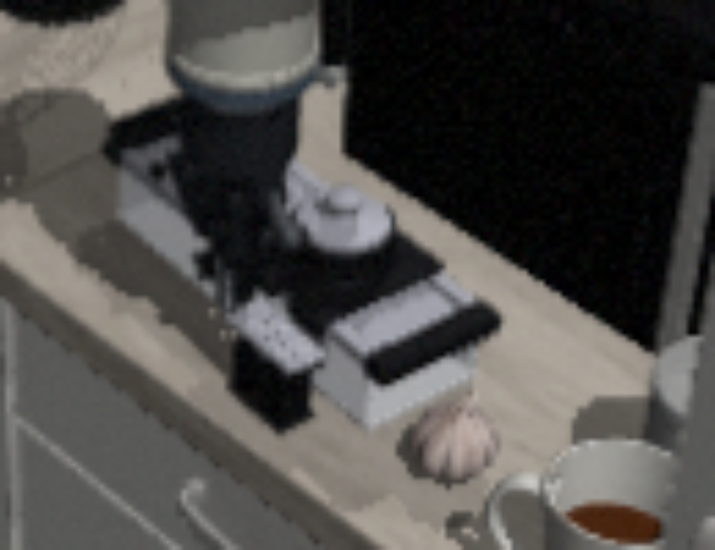

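The carriage has slid about 20 mm: its knob went from (365,235) to (345,215) in the crop. The pad is down and the slicer hasn't moved, so I'll keep pushing.

```bash
python3 -m handwheel '[{"tx":0.6,"ty":6,"tz":0,"wx":0,"wy":0,"wz":0,"fingers":0},{"tx":0.8,"ty":8,"tz":0,"wx":0,"wy":0,"wz":0,"fingers":0},{"tx":0.8,"ty":8,"tz":0,"wx":0,"wy":0,"wz":0,"fingers":0},{"tx":0.8,"ty":8,"tz":0,"wx":0,"wy":0,"wz":0,"fingers":0},{"tx":0.8,"ty":8,"tz":0,"wx":0,"wy":0,"wz":0,"fingers":0},{"tx":0.6,"ty":6,"tz":0,"wx":0,"wy":0,"wz":0,"fingers":0},{"tx":0.4,"ty":4,"tz":0,"wx":0,"wy":0,"wz":0,"fingers":0},{"tx":0,"ty":0,"tz":0,"wx":0,"wy":0,"wz":0,"fingers":0}]'
python3 -m handwheel '[{"tx":0.6,"ty":6,"tz":0,"wx":0,"wy":0,"wz":0,"fingers":0},{"tx":0.6,"ty":6,"tz":0,"wx":0,"wy":0,"wz":0,"fingers":0},{"tx":0.6,"ty":6,"tz":0,"wx":0,"wy":0,"wz":0,"fingers":0},{"tx":0.6,"ty":6,"tz":0,"wx":0,"wy":0,"wz":0,"fingers":0},{"tx":0.4,"ty":4,"tz":0,"wx":0,"wy":0,"wz":0,"fingers":0},{"tx":0.3,"ty":3,"tz":0,"wx":0,"wy":0,"wz":0,"fingers":0},{"tx":0.2,"ty":2,"tz":0,"wx":0,"wy":0,"wz":0,"fingers":0},{"tx":0,"ty":0,"tz":0,"wx":0,"wy":0,"wz":0,"fingers":0}]'
```

```text
clock: 6.25
tool_pos: [454.9, -3.3, 62.2]
ee_rot: [-0.0, 0.999, -0.046, -0.0]
force: [-0.2, 0.2, -0.8]
grip_width: -0.001
grasp_force: 0.0
clock: 7.25
tool_pos: [458.7, 29.5, 62.3]
ee_rot: [-0.0, 0.999, -0.046, 0.0]
force: [1.0, 0.2, -0.6]
grip_width: -0.003
grasp_force: 0.0
```

```bash
python3 -m handwheel '[{"tx":0.2,"ty":2,"tz":0,"wx":0,"wy":0,"wz":0,"fingers":0},{"tx":0.2,"ty":2,"tz":0,"wx":0,"wy":0,"wz":0,"fingers":0},{"tx":0.2,"ty":2,"tz":0,"wx":0,"wy":0,"wz":0,"fingers":0},{"tx":0.2,"ty":2,"tz":0,"wx":0,"wy":0,"wz":0,"fingers":0},{"tx":0.2,"ty":2,"tz":0,"wx":0,"wy":0,"wz":0,"fingers":0}]'
python3 - <<'E'
from h import *
s=bot.snapshot("scene");w=pts(s);np.save("scene3_w.npy",w);im=s["img"];c=im[150:250,230:360]
cv2.imwrite("pics/scene3.png",cv2.resize(c[...,::-1],None,fx=5.5,fy=5.5))
E
```

```text
clock: 7.88
tool_pos: [459.6, 39.5, 62.3]
ee_rot: [0.0, 0.999, -0.046, 0.0]
force: [1.7, -2.1, -0.3]
grip_width: 0.001
grasp_force: 0.8
```

View pics/scene3.png

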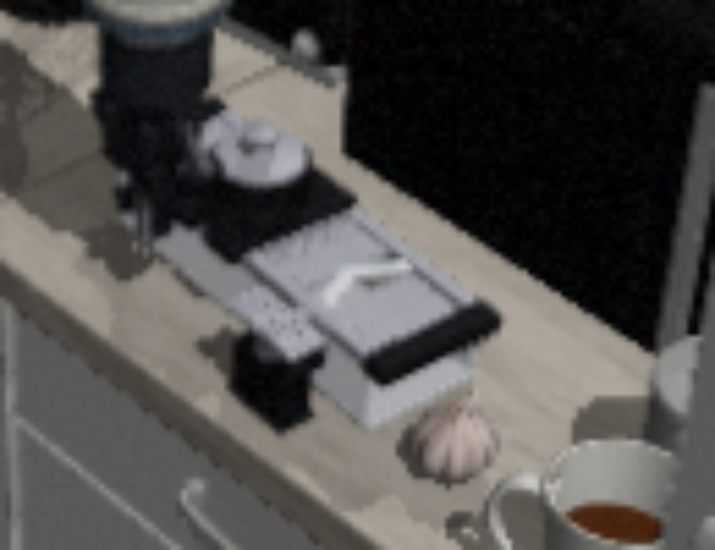

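The catch is up again and the carriage is nearly home. Next are the last few millimetres.

```bash
python3 -m handwheel '[{"tx":0.1,"ty":1,"tz":0,"wx":0,"wy":0,"wz":0,"fingers":0},{"tx":0.1,"ty":1,"tz":0,"wx":0,"wy":0,"wz":0,"fingers":0},{"tx":0.1,"ty":1,"tz":0,"wx":0,"wy":0,"wz":0,"fingers":0}]'
python3 -m handwheel '[{"tx":0.1,"ty":1,"tz":0,"wx":0,"wy":0,"wz":0,"fingers":0},{"tx":0.1,"ty":1,"tz":0,"wx":0,"wy":0,"wz":0,"fingers":0}]'
python3 -m handwheel '[{"tx":0.1,"ty":1,"tz":0,"wx":0,"wy":0,"wz":0,"fingers":0}]'
```

```text
clock: 8.3
tool_pos: [459.8, 42.4, 62.3]
ee_rot: [-0.0, 0.999, -0.046, 0.0]
force: [1.2, -1.8, 0.5]
grip_width: 0.001
grasp_force: 0.8
clock: 8.55
tool_pos: [460.0, 44.4, 62.3]
ee_rot: [0.0, 0.999, -0.046, 0.0]
force: [0.7, -1.7, 0.7]
grip_width: -0.002
grasp_force: 0.8
clock: 8.68
tool_pos: [460.0, 45.4, 62.3]
ee_rot: [0.0, 0.999, -0.046, -0.0]
force: [0.1, -4.9, 1.4]
grip_width: -0.003
grasp_force: 2.7
```

```bash
python3 -m handwheel '[{"tx":0,"ty":0.5,"tz":0,"wx":0,"wy":0,"wz":0,"fingers":0}]'
python3 -m handwheel '[{"tx":0,"ty":0.5,"tz":0,"wx":0,"wy":0,"wz":0,"fingers":0}]'
```

```text
clock: 8.8
tool_pos: [460.1, 45.6, 62.3]
ee_rot: [0.0, 0.999, -0.046, 0.0]
force: [0.7, -9.6, 1.0]
grip_width: -0.0
grasp_force: 4.7
clock: 8.93
tool_pos: [460.2, 46.0, 62.3]
ee_rot: [0.0, 0.999, -0.046, 0.0]
force: [1.6, -9.1, 0.6]
grip_width: -0.003
grasp_force: 4.5
```

The force rose to 9 N against a stop, where the expected TCP y was about 45, so the carriage is home. I'll back off and lift clear.

```bash
python3 -m handwheel '[{"tx":-0.2,"ty":-2,"tz":0,"wx":0,"wy":0,"wz":0,"fingers":0},{"tx":-0.6,"ty":-6,"tz":0,"wx":0,"wy":0,"wz":0,"fingers":0},{"tx":-1,"ty":-10,"tz":0,"wx":0,"wy":0,"wz":0,"fingers":0},{"tx":0,"ty":0,"tz":20,"wx":0,"wy":0,"wz":0,"fingers":0},{"tx":0,"ty":0,"tz":40,"wx":0,"wy":0,"wz":0,"fingers":0},{"tx":0,"ty":0,"tz":40,"wx":0,"wy":0,"wz":0,"fingers":0},{"tx":0,"ty":0,"tz":40,"wx":0,"wy":0,"wz":0,"fingers":0},{"tx":0,"ty":0,"tz":0,"wx":0,"wy":0,"wz":0,"fingers":0}]'
python3 - <<'E'
from h import *
s=bot.snapshot("scene");w=pts(s);im=s["img"];c=im[150:250,230:360]
cv2.imwrite("pics/scene4.png",cv2.resize(c[...,::-1],None,fx=5.5,fy=5.5))
E
```

```text
clock: 9.93
tool_pos: [459.6, 27.8, 204.8]
ee_rot: [0.0, 0.999, -0.046, 0.002]
force: [-0.3, 0.8, -0.2]
grip_width: -0.003
grasp_force: 0.0
```

View pics/scene4.png

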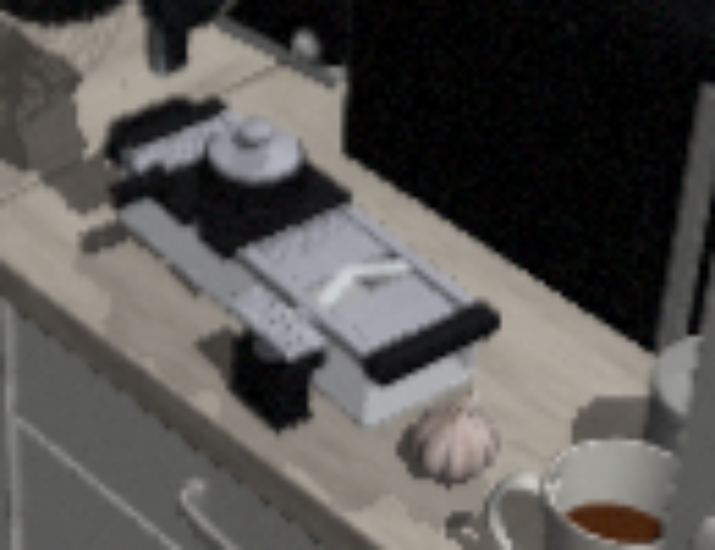

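The carriage is near the handle, the pad is up at crop (270,320), and the slicer's end is still at (430,345). One check of the knob's travel will confirm it.

Run:
```python
from h import *
w1=pts(bot.snapshot("scene"));w0=np.load("scene_w.npy")
for w in(w0,w1):
    z=w[...,2];m=(z>104)&(z<128)&(w[...,0]>490)&(w[...,0]<580)&(w[...,1]>-130)&(w[...,1]<70)
    n,l,st,_=cv2.connectedComponentsWithStats(m.astype(np.uint8));k=1+st[1:,4].argmax();P=w[l==k];print(len(P),np.median(P,0),P.min(0)[:2],P.max(0)[:2])
    m=(z>66)&(z<82)&(w[...,0]>435)&(w[...,0]<462)&(w[...,1]>-120)&(w[...,1]<-70);print("pad",np.median(w[m],0))
```

```text
49 [528.51432822 -92.60690208 118.04819689] [ 511.98941564 -111.79392075] [545.01460239 -76.56393681]
pad [449.22418604 -94.78629971  73.88715543]
37 [539.2125101   26.86388206 120.17278515] [530.30838092  17.56869721] [556.13337595  41.04157132]
pad [446.77286821 -95.00749773  74.21025388]
```

The knob travelled about 120 mm and the pad is back at 74 mm, so I'm handing in.

```bash
python3 -c "
from plant import bot;print(bot.sign_off())"
```

```text
the job is handed in; nothing more can be done
None
```

The carriage is fully home against the buffers (about 120 mm of travel), the catch is up behind it, the slicer shows no visible shift, the arm is clear, and the job is handed in; the sign-off gave no verdict.

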